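Dust the planters and pack them

ROBOT

A 6-joint arm with a two-finger parallel gripper is mounted at the origin on the work surface. World frame = base frame: x ahead of the robot, y to its left, z up, the work surface at z = 0. Lengths are in mm, angles in degrees, forces in N, time in s.
With the tool pointing down it reaches from about 300 to 850 mm from the base axis. Payload 4.2 kg.
Tool frame: the origin (TCP) lies midway between the tips of the shut fingers; the grasp point (between the pads) lies 19 mm behind it (env.grasp_offset is the distance from the TCP to the grasp point, in mm); z points along the fingers, y is the line along which they close (so a half turn about z gives the same grasp; the last joint's range is limited). The gripper opens to 91 mm and grips with 3 to 60 N. Pads are 32 mm wide; open, the fingers measure 118 mm over their backs; the gripper's body (76 mm by 178 mm) begins 60 mm behind the grasp point.
Start: joints at [-66.807, 18.312, 89.639, -0, 72.044, -1.146], TCP at [236.985, -523.91, 213.976] pointing down, gripper open.
Joint ranges: [-177.97, 177.97], [-48.28, 115.42], [12.27, 149.76], [-77.06, 257.06], [2.81, 150.46], [-146.56, 146.56]. Speed limits (degrees/s): [147.25, 147.25, 180, 180, 180, 180].

INTERFACE

Orientations are given as [roll, pitch, yaw] about the fixed x, y, z axes, in that order (R = Rz(yaw) Ry(pitch) Rx(roll)).
In Python, from workcell import env, optics gives the robot as it stands. The module is installed in compiled form; this text tells all that it offers.
- The arm moves only by the tool send_rows, never from a script. Its argument "targets" is a list that holds one entry, the list of rows, each a list of 7 numbers: the turn, a rotation vector about the world's x, y, z scaled (see below), then the shift along the world's x, y, z scaled (see below), then the closure, from -1 (fully open) to 1 (shut). In form: [[[rx, ry, rz, x, y, z, gripper], ...]]. A call has 1 to 12 rows; each row shifts and turns the commanded pose from where the row before left it; what a row does not reach is not made up. The controller multiplies each number of a shift by 0.2 m and each number of a turn by pi/2 rad. A row lasts 1/10 s, in which the tool goes at most 50 mm and 8.59 degrees, less where a joint would pass 70% of its speed; a pose out of reach is approached as far as the arm can. A call with a number of a shift or a turn outside -1 to 1 is refused whole. A call with a gripper value outside its range is refused whole. The fingers move at their own pace and stop on an object; "grip_force" is the grip in N (left out, the last holds). Time passes only in rows, so rows that do not move let the fingers close. It gives the time, the measured TCP pose, the force, the opening and the grip force at its end, in the units of the state.
- env.state(): the state, without advancing time (a new reading comes with each control period).
- optics.grab_frame(name): name is "side" or "top"; returns (picture, depth): 400x640x3 uint8, red, green, blue; 400x640 float32, mm along the optical axis (not along the pixel's ray), 0 where there is no reading.
- optics.camera_info(name): a dict with "camera_matrix" (3x3 intrinsics, pixels), "k1" (the pictures are not rectified: a ray, as slopes to the right and down, at radius r is drawn at 1 + k1 r^2 times it, then the intrinsics apply), "R" (3x3) and "t" (3): a world point X has camera coordinates R X + t. Camera axes: x right, y down, z forward; pixel columns grow to the right and rows downward; lengths in mm; the calibration is good to about 2 mm. A picture is of the moment at which its call begins. camera_info takes no time and is no camera call.
- env.job_done(): hands the job in; it is judged then, once.
Trained networks look in the newest picture that a camera, given by its name, has taken for a name from the list of things; names that differ only in an ending like _2 or _b are one class to them, and where a whole thing is asked for, a point or a joint stands for the part that bears it (a point fixed in the world has none). Each returns a list of dicts, best first, with "conf" (0 to 1); they miss things now and then, are a little off and sometimes report something else, mostly with a low value. They report only what shows in the picture. A call takes as long as a camera call. They do not tell look-alikes from the thing itself.
- optics.silhouettes(camera, name): "mask" (400x640 bool, what is visible of it) and "at" ([column, row] in pixels, amid what is visible of it).
- optics.place_of(camera, name): "at" ([column, row] in pixels: a listed point, or the origin of a listed thing).
The state is a dict: "time_s": time; "qpos": joint angles; "qvel": joint speeds; "effort": joint torques, N m; "ee_pos": TCP position; "ee_rot": TCP orientation; "force": force on the tool from outside, world axes, zero at the start; "torque": the same for the moment, N m; "gripper_width": finger opening in mm; "gripper_force": force on a finger pad.
Only numpy, scipy, OpenCV 4.12 (cv2) and the standard library are available. Lean on these libraries where they do the work, as an engineer would, in place of code of your own. Each camera call takes 0.05 s, during which the arm holds its last target. There are 200 camera calls.

TASK

Set the dusting station's flow dial: turn it clockwise to its stop, then back it off three clicks. Then stand all the small white planters (two or three) from the bench upright on the station's steel plate, press the canister's nozzle cap all the way down while they are all standing there and let it spring back up, and finally pack every planter upright on the floor of the white packing tray, one to a compartment. Do not press the cap before the dial is set, and leave the other things on the bench where they are.

Things in the scene. Friction and masses are not known exactly. Their poses are not given: they have to be found in the camera images.
- plate (a point): Centre of the top of the station's flat steel plate, 6 mm above the bench. The plate is 150 mm along x and 280 mm along y, no rim. The station is fixed; its axes are those of this point (z up; yaw varies). Behind the plate (+x) stand a canister (66 mm diameter, under the cap) and a grey dial block (80 x 90 mm, top 51 mm above the bench), both centred 160 mm beyond the plate's centre, the canister 75 mm to +y, the block 75 mm to -y.
- dial (a joint): Flow dial on top of the grey block, turning about the vertical, in rad: 0 at the clockwise stop, growing anticlockwise seen from above, to 2.8 at the other stop. It clicks (sprung detents) at every 0.4 rad from the stop: three clicks back is 1.2. It needs about 0.06 N m to turn. Starts between 1.6 and 2.8.
- dial_grip (a point): On the dial's axis, at the height to grip, 78 mm above the bench. The grip is an upright black bar 60 mm long, 14 mm thick and 30 mm high (its top 13 mm above this point), on a round skirt of 64 mm diameter whose top is 17 mm below this point. The bar lies along this point's x axis, which turns with the dial and is the plate's x axis when the dial reads 0; a white pointer is at its -x end.
- cap (a joint): Nozzle cap on top of the fixed canister, pressed straight down, in m: 0 up, 0.008 fully down. Spring: about 2.4 N to start, 7.2 N at the bottom; it springs back by itself.
- cap_top (a point): Centre of the top of the round black nozzle cap (38 mm diameter), 169 mm above the bench when up.
- tray: Fixed white packing tray, 282 mm along its x, 112 mm along its y, 26 mm high; origin at the centre of its underside. Floor 6 mm thick, walls 6 mm, so that three compartments lie in a row along x, each 86 mm (x) by 100 mm (y) inside, 20 mm deep.
- nest0 (a point): Centre of the floor of the tray's compartment 0 (nearest the robot); its axes are those of the tray.
- nest1 (a point): Centre of the floor of the tray's compartment 1 (middle); its axes are those of the tray.
- nest2 (a point): Centre of the floor of the tray's compartment 2 (farthest from the robot); its axes are those of the tray.
- trough_mid (a point): Empty white glazed planter, one of up to four kinds; two or three stand upright on the bench at the start on the robot's left, in any places (None if absent). This one is an open trough, 54 mm along its x, 86 mm along its y, 60 mm high, walls 6 mm, 0.22 kg. The point is its centre half-way up (30 mm); z is its up axis.
- square_mid (a point): Empty white glazed planter, one of up to four kinds; two or three stand upright on the bench at the start on the robot's left, in any places (None if absent). This one is an open square pot, 56 x 56 mm, 62 mm high, walls 6 mm, 0.2 kg. The point is its centre half-way up (31 mm); z is its up axis.
- round_mid (a point): Empty white glazed planter, one of up to four kinds; two or three stand upright on the bench at the start on the robot's left, in any places (None if absent). This one is an open round pot, 56 mm diameter (52 mm at the foot, full width from 12 mm up), 58 mm high, walls 5 mm, 0.18 kg. The point is its centre half-way up (29 mm); z is its up axis.
- vase_mid (a point): Empty white glazed planter, one of up to four kinds; two or three stand upright on the bench at the start on the robot's left, in any places (None if absent). This one is a bud vase, with a heavy foot, 56 mm diameter up to 44 mm, narrowing above to a 36 mm neck and a 46 mm lip, 70 mm high, 0.28 kg. The point is its centre half-way up (35 mm); z is its up axis.
- sanding_block: Bystander: cork sanding block 70 x 45 x 30 mm; origin under its centre.
- glue_bottle: Bystander: white bottle, 56 mm diameter, 140 mm high; origin under its centre.
- brush: Bystander: brush 200 mm long lying flat beyond the station; origin under it.
- price_gun: Bystander: grey case 130 x 50 x 45 mm; origin under its centre.
Mind the look-alikes: they are no part of the job. Leave any turquoise look-alike of the part that bears round_mid alone. What is shaped like the part that bears vase_mid but orange is not meant.

How it is judged (in metres and radians):
On the way, in this order (a step that is already met when the one before it is completed fails the run):
1. the dial is turned clockwise to its stop (value of joint dial below 0.08 rad), for 0.2 s.
2. the dial is backed off three clicks (value of joint dial between 1.05 and 1.35 rad), for 0.3 s.
3. all planters stand upright on the plate, let go (x of trough_mid in the frame of plate between -0.075 and 0.075 m and y of trough_mid in the frame of plate between -0.14 and 0.14 m and z of trough_mid in the frame of plate between 0.025 and 0.035 m and angle between each of trough_mid, square_mid, round_mid, vase_mid's own z axis and vertical below 0.12 rad and x of square_mid in the frame of plate between -0.075 and 0.075 m and y of square_mid in the frame of plate between -0.14 and 0.14 m and z of square_mid in the frame of plate between 0.026 and 0.036 m and x of round_mid in the frame of plate between -0.075 and 0.075 m and y of round_mid in the frame of plate between -0.14 and 0.14 m and z of round_mid in the frame of plate between 0.024 and 0.034 m and x of vase_mid in the frame of plate between -0.075 and 0.075 m and y of vase_mid in the frame of plate between -0.14 and 0.14 m and z of vase_mid in the frame of plate between 0.03 and 0.04 m and contact force between each of trough, square, round, vase and the fingers below 0.2 N), for 0.2 s.
4. the cap is pressed down while all planters stand on the plate (value of joint cap above 0.0065 m and x of trough_mid in the frame of plate between -0.075 and 0.075 m and y of trough_mid in the frame of plate between -0.14 and 0.14 m and z of trough_mid in the frame of plate between 0.025 and 0.035 m and angle between each of trough_mid, square_mid, round_mid, vase_mid's own z axis and vertical below 0.12 rad and x of square_mid in the frame of plate between -0.075 and 0.075 m and y of square_mid in the frame of plate between -0.14 and 0.14 m and z of square_mid in the frame of plate between 0.026 and 0.036 m and x of round_mid in the frame of plate between -0.075 and 0.075 m and y of round_mid in the frame of plate between -0.14 and 0.14 m and z of round_mid in the frame of plate between 0.024 and 0.034 m and x of vase_mid in the frame of plate between -0.075 and 0.075 m and y of vase_mid in the frame of plate between -0.14 and 0.14 m and z of vase_mid in the frame of plate between 0.03 and 0.04 m), for 0.05 s.
At the end, for the whole second after the job is handed in: Every planter stands upright (within 0.12 rad) on the floor of the packing tray (height within 7 mm), one to a compartment; the dial is three clicks from its stop (1.05 to 1.35 rad); the cap is up (under 2 mm) (all of step 2 and x of trough_mid in the frame of tray between -0.141 and 0.141 m and y of trough_mid in the frame of tray between -0.056 and 0.056 m and z of trough_mid in the frame of tray between 0.029 and 0.043 m and angle between each of trough_mid, square_mid, round_mid, vase_mid's own z axis and vertical below 0.12 rad and x of square_mid in the frame of tray between -0.141 and 0.141 m and y of square_mid in the frame of tray between -0.056 and 0.056 m and z of square_mid in the frame of tray between 0.03 and 0.044 m and x of round_mid in the frame of tray between -0.141 and 0.141 m and y of round_mid in the frame of tray between -0.056 and 0.056 m and z of round_mid in the frame of tray between 0.028 and 0.042 m and x of vase_mid in the frame of tray between -0.141 and 0.141 m and y of vase_mid in the frame of tray between -0.056 and 0.056 m and z of vase_mid in the frame of tray between 0.034 and 0.048 m and value of joint cap below 0.002 m); the robot touches nothing.
It fails at once if the cap is pressed while the dial is not at three clicks (value of joint cap above 0.004 m and (value of joint dial below 1.05 rad or value of joint dial above 1.35 rad)).
It fails at once if another thing on the bench is moved by more than 5 cm (distance of any of sanding_block, glue_bottle, brush, price_gun from where it was at the start of the episode above 0.05 m).
Of trough, square, round, vase only 2 to 3 are there at a start; the rules pass over those that are not, and their reading is None.
At some moment in a run one of trough, square, round, vase may be knocked a few centimetres aside while the robot is not near it.
Once in a run the grip may slacken for a moment while it holds something.
It also fails if it takes over 210 s, if anything falls off the work surface, if the arm or the gripper's body presses on something with over 40 N, if the wrist force passes 120 N, or if a joint passes its speed limit or range.

## Working session

There is one attempt and no reset: what is moved stays moved. The work goes in short steps, Python scripts to look and compute and a tool call to move; the robot and the scene stay as the last step left them, time stands still between calls to the robot, and variables do not carry over. Pictures are saved under pics/ and viewed, at most 14 in all, crops included, and the job is handed in when it is done.

Besides the shell and the picture viewer there is one more tool, called as name(argument=value, ...) on one line, values as JSON. send_rows: Moves the arm, as the interface text tells. Its arguments: {"type":"object","properties":{"targets":{"type":"array"},"grip_force":{"type":"number"}},"required":["targets"]}

```bash
mkdir -p pics
cat > h.py <<'E'
import numpy as np, cv2
from workcell import env, optics
def grab(c,fn=None):
    im,d=optics.grab_frame(c)
    if fn: cv2.imwrite('pics/'+fn,im[:,:,::-1])
    return im,d
def w(c,px,d=None,z=None):
    """pixels (n,2) + depth or plane height -> world mm"""
    I=optics.camera_info(c);K=np.array(I['camera_matrix']);R=np.array(I['R']);t=np.array(I['t'])
    px=np.atleast_2d(px).astype(float)
    u=cv2.undistortPoints(px[:,None],K,np.array([I['k1'],0,0,0.]))[:,0]
    r=np.c_[u,np.ones(len(u))]
    if d is None:
        o=-R.T@t; v=r@R
        s=(z-o[2])/v[:,2]; return o+v*s[:,None]
    return (r*np.asarray(d)[:,None]-t)@R
def cloud(c,d,mask=None):
    ok=d>0
    if mask is not None: ok&=mask
    r,cc=np.nonzero(ok)
    return w(c,np.c_[cc,r],d[r,cc])
E
python3 - <<'E'
from h import *
T,dt=grab('top','top0.png'); S,ds=grab('side','side0.png')
for c,d in (('top',dt),('side',ds)):
    I=optics.camera_info(c); print(c,-np.array(I['R']).T@I['t'],np.round(I['R'],2).tolist(),I['camera_matrix'][0][0])
    for n in ['plate','dial_grip','cap_top','tray','nest0','nest2','trough_mid','square_mid','round_mid','vase_mid','glue_bottle','price_gun','sanding_block','brush']:
        for p in optics.place_of(c,n)[:3]:
            a=p['at'];i,j=int(round(a[1])),int(round(a[0]))
            x=w(c,[a],[d[i,j]])[0] if 0<=i<400 and 0<=j<640 and d[i,j]>0 else None
            print(n,np.round(a),round(p['conf'],2),None if x is None else np.round(x))
E
```

```text
top [ 374.92476982   69.45839265 1637.91330759] [[-0.02, -1.0, 0.01], [-0.99, 0.02, -0.11], [0.11, -0.01, -0.99]] 519.1194840038033
plate [326. 214.] 0.81 [488.  12.   9.]
dial_grip [354. 167.] 0.57 [623. -74.  92.]
cap_top [302. 156.] 0.69 [645.  81. 169.]
cap_top [436. 251.] 0.64 [ 366. -331.    3.]
tray [430. 219.] 0.9 [ 465. -317.   13.]
nest0 [436. 248.] 0.92 [ 375. -332.    2.]
nest0 [432. 191.] 0.85 [ 555. -327.    7.]
nest0 [432. 219.] 0.66 [ 466. -322.   15.]
nest2 [436. 248.] 0.92 [ 375. -332.    2.]
nest2 [432. 191.] 0.85 [ 555. -327.    7.]
nest2 [432. 219.] 0.66 [ 466. -322.   15.]
trough_mid [193. 239.] 0.87 [417. 430.   9.]
round_mid [204. 195.] 0.87 [557. 398.   3.]
round_mid [223. 164.] 0.86 [653. 336.  12.]
round_mid [177. 185.] 0.57 [592. 484.   6.]
vase_mid [237. 266.] 0.7 [335. 284.  71.]
vase_mid [249. 233.] 0.6 [433. 248.  72.]
vase_mid [207. 194.] 0.33 [560. 388.   5.]
glue_bottle [257. 130.] 0.88 [743. 218.  96.]
price_gun [320. 127.] 0.96 [759.  25.  46.]
price_gun [255. 170.] 0.45 [630. 231.  33.]
sanding_block [257. 167.] 0.79 [638. 226.  32.]
sanding_bloc
[... 552 characters left out ...]
.]
nest0 [297. 359.] 0.76 [ 474. -321.    3.]
nest0 [337. 356.] 0.6 [ 558. -319.    6.]
nest2 [250. 360.] 0.9 [ 373. -319.    6.]
nest2 [297. 359.] 0.76 [ 474. -321.    3.]
nest2 [337. 356.] 0.6 [ 558. -319.    6.]
trough_mid [280. 164.] 0.67 [407. 398.  48.]
round_mid [350. 179.] 0.7 [652. 313.  30.]
round_mid [326. 154.] 0.62 [577. 467.  42.]
round_mid [316. 169.] 0.52 [537. 367.  42.]
vase_mid [257. 184.] 0.82 [337. 272.  51.]
vase_mid [282. 191.] 0.59 [419. 234.  44.]
glue_bottle [388. 202.] 0.77 [759. 191.  21.]
price_gun [397. 244.] 0.66 [751.   2.  15.]
sanding_block [345. 200.] 0.69 [607.  63. 131.]
brush [414. 316.] 0.85 [ 740. -237.   16.]
brush [294. 360.] 0.21 [ 467. -323.    5.]
```

Run:
```python
import cv2
a=cv2.imread('pics/top0.png')[110:300,160:460]; cv2.imwrite('pics/tc0.png',cv2.resize(a,None,fx=2.6,fy=2.6,interpolation=cv2.INTER_CUBIC))
```

```text
(no output)
```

View pics/tc0.png

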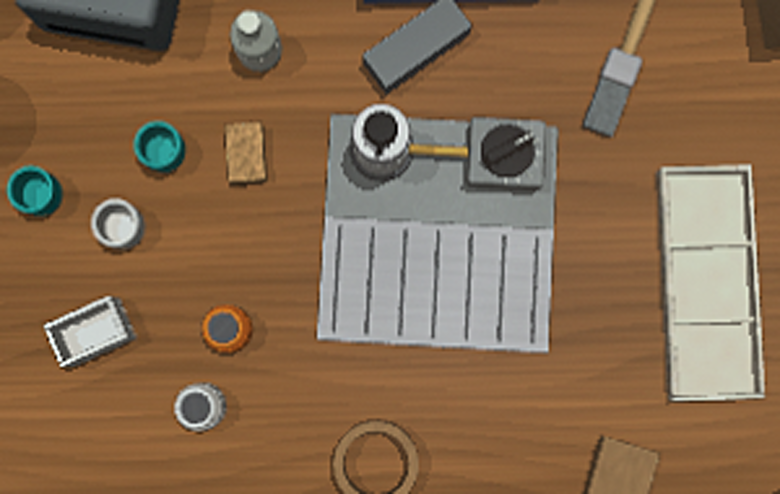

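View pics/side0.png

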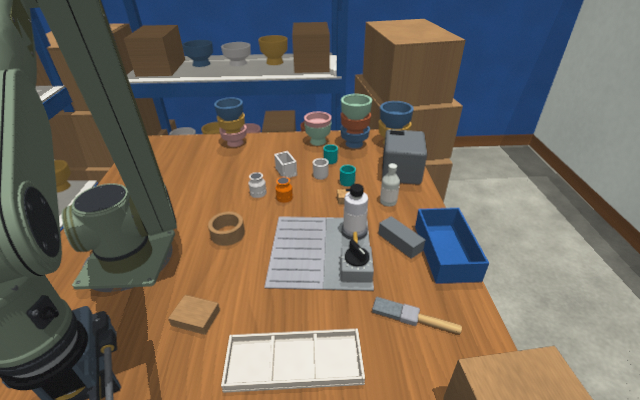

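Top view, full-picture pixels: white round pot (205,196), white trough (194,237) and white vase (236,266) are the planters, so the square is absent. The turquoise pots (221,167) and (173,183) and the orange vase (247,236) are look-alikes. The dial pointer points up and to the right, about 2.1 rad. Tray is at (433,219).

```bash
cat >> h.py <<'E'
def region(c,d,cen,r,zlo,zhi):
    P=cloud(c,d); m=(np.hypot(P[:,0]-cen[0],P[:,1]-cen[1])<r)&(P[:,2]>zlo)&(P[:,2]<zhi)
    return P[m]
def rect(P):
    (cx,cy),(a,b),ang=cv2.minAreaRect(P[:,:2].astype(np.float32)); return np.round([cx,cy,a,b,ang],1)
def circ(P):
    (cx,cy),r=cv2.minEnclosingCircle(P[:,:2].astype(np.float32)); return np.round([cx,cy,r,P[:,2].mean(),len(P)],1)
E
python3 - <<'E'
from h import *
T,d=grab('top'); S,e=grab('side')
P=region('top',d,(640,75),60,160,180); print('cap',circ(P),P.mean(0))
P=region('side',e,(640,75),60,160,180); print('cap side',circ(P),P.mean(0))
P=region('top',d,(630,-76),60,82,100); print('bar',rect(P),len(P),P.mean(0)); np.set_printoptions(suppress=True)
P=region('top',d,(630,-76),80,45,56); print('block',rect(P),len(P))
P=region('top',d,(630,-76),50,57,66); print('skirt',circ(P))
for n,c,h in (('vase',(335,284),70),('round',(557,398),58),('trough',(415,430),60)):
    for cam,dd in (('top',d),('side',e)):
        P=region(cam,dd,c,70,h-8,h+8); 
        if len(P): print(n,cam,circ(P),rect(P),P.mean(0).round(1))
P=region('top',d,(465,-325),190,17,35); print('tray',rect(P),len(P))
# plate by colour: project top pixels to z=6
h=cv2.cvtColor(T,cv2.COLOR_RGB2HSV); r,c=np.nonzero((h[:,:,1]<25)&(h[:,:,2]>150))
P=w('top',np.c_[c,r],z=6.); m=(np.hypot(P[:,0]-488,P[:,1]-12)<175)&(P[:,0]<575); print('plate',rect(P[m]),m.sum())
I=optics.camera_info('top');
# pointer
r,c=np.nonzero((h[:,:,1]<60)&(h[:,:,2]>130)); P=w('top',np.c_[c,r],z=85.); m=np.hypot(P[:,0]-630,P[:,1]+76)<38; print('pointer',P[m].mean(0),m.sum())
s=env.state(); print(s['force'],s['gripper_width'],s['ee_rot'],env.grasp_offset,s['time_s'])
E
```

```text
cap [634.4  71.3  23.3 168.6 142. ] [637.69612493  71.2401039  168.5873961 ]
cap side [634.   67.6  21.9 166.3 114. ] [637.06938596  65.91225109 166.33439906]
bar [628.1 -79.1  14.4  59.7  28.2] 93 [627.59750145 -78.40877512  91.16787023]
block [628.2 -73.9  99.6  79.6  85.9] 352
skirt [628.1 -79.1  45.2  61.4 195. ]
vase top [332.8 293.3  22.3  71.2 170. ] [333.9 293.9  42.9  41.9  88.4] [332.9 293.2  71.2]
vase side [332.5 292.   25.   68.7  87. ] [333.4 289.8  40.4  41.6  75. ] [333.5 289.4  68.7]
round top [552.1 387.9  28.   57.7  97. ] [552.2 387.3  53.   52.1  47.1] [551.6 387.5  57.7]
round side [562.  411.1  55.5  54.6  73. ] [554.4 410.7 108.4  53.9  84.2] [552.8 386.9  54.6]
trough top [422.6 421.8  49.   58.9 180. ] [423.6 421.9  55.1  89.4  22.9] [424.4 422.8  58.9]
trough side [423.7 420.4  49.4  56.4 105. ] [424.2 421.4  54.2  90.9  24.1] [425.9 418.4  56.4]
tray [ 467.3 -324.4  116.   281.6   89.8] 684
plate [486.9   7.7 277.8 172.5  85.5] 3669
pointer [642.2128678  -73.12410495  85.        ] 88
[ 0.59603473 -0.25488527 -0.9106978 ] 91.02301724523427 [179.99466003   0.00041042  24.34152557] 18.8 1.6
```

send_rows(targets=[[[0,0,0.087,0.163,0.185,0,-1],[0,0,0.087,0.163,0.185,0,-1],[0,0,0.087,0.163,0.185,0,-1],[0,0,0.087,0.163,0.185,0,-1],[0,0,0.087,0.163,0.185,0,-1],[0,0,0.087,0.163,0.185,0,-1],[0,0,0.087,0.163,0.185,0,-1],[0,0,0.087,0.163,0.185,0,-1],[0,0,0.087,0.163,0.185,0,-1],[0,0,0.087,0.163,0.185,0,-1],[0,0,0.087,0.163,0.185,0,-1],[0,0,0.087,0.163,0.185,0,-1]]], grip_force=25)

```text
time_s: 2.8
ee_pos: [629.3, -78.1, 214.1]
ee_rot: [180.0, 0.0, 118.6]
force: [0.5, -0.7, -0.3]
gripper_width: 91.7
gripper_force: 0.0
```

send_rows(targets=[[[0,0,0,-0.005,-0.004,-0.246,-1],[0,0,0,0,0,-0.246,-1],[0,0,0,0,0,-0.18,-1],[0,0,0,0,0,-0.06,0],[0,0,0,0,0,0,1],[0,0,0,0,0,0,1],[0,0,0,0,0,0,1],[0,0,0,0,0,0,1],[0,0,0,0,0,0,1],[0,0,0,0,0,0,1]]])

```text
time_s: 3.8
ee_pos: [627.5, -80.8, 68.3]
ee_rot: [179.9, 0.0, 118.3]
force: [-0.4, 0.5, 0.4]
gripper_width: 38.1
gripper_force: 0.0
```

send_rows(targets=[[[0,0,0,0,0,0,1],[0,0,0,0,0,0,1],[0,0,0,0,0,0,1],[0,0,0,0,0,0,1],[0,0,0,0,0,0,1],[0,0,0,0,0,0,1]]])

```text
time_s: 4.4
ee_pos: [627.6, -80.4, 67.6]
ee_rot: [179.9, 0.0, 118.3]
force: [1.5, 2.9, 0.2]
gripper_width: 13.6
gripper_force: 25.0
```

send_rows(targets=[[[0,0,-0.088,0,0,0,1],[0,0,-0.088,0,0,0,1],[0,0,-0.088,0,0,0,1],[0,0,-0.088,0,0,0,1],[0,0,-0.088,0,0,0,1],[0,0,-0.088,0,0,0,1],[0,0,-0.088,0,0,0,1],[0,0,-0.088,0,0,0,1],[0,0,-0.088,0,0,0,1],[0,0,-0.088,0,0,0,1],[0,0,-0.088,0,0,0,1],[0,0,-0.088,0,0,0,1]]])

```text
time_s: 5.6
ee_pos: [624.3, -79.3, 67.5]
ee_rot: [-179.7, 0.3, 22.9]
force: [-5.1, 4.9, 4.7]
gripper_width: 13.6
gripper_force: 25.0
```

send_rows(targets=[[[0,0,-0.088,0,0,0,1],[0,0,-0.088,0,0,0,1],[0,0,-0.088,0,0,0,1],[0,0,-0.05,0,0,0,1],[0,0,0,0,0,0,1]]])

```text
time_s: 6.1
ee_pos: [624.1, -78.2, 67.5]
ee_rot: [-179.8, 0.4, -5.0]
force: [-5.9, 7.3, 4.9]
gripper_width: 14.1
gripper_force: 25.1
```

Run:
```python
from h import *
s=env.state();print(s['ee_rot'],s['torque'],s['force'],s['gripper_width'])
```

```text
[-179.80891872    0.40878873   -4.98433227] [1.4733864  0.84481562 0.62907795] [-5.86462012  7.28236382  4.90270824] 14.120392831818428
```

send_rows(targets=[[[0,0,-0.05,0,0,0,1],[0,0,-0.02,0,0,0,1],[0,0,0,0,0,0,1],[0,0,0,0,0,0,1]]])

```text
time_s: 6.5
ee_pos: [624.2, -78.2, 67.5]
ee_rot: [-179.9, 0.4, -11.1]
force: [-5.4, 7.3, 4.3]
gripper_width: 16.7
gripper_force: 27.6
```

Run:
```python
from h import *
s=env.state();print(s['ee_rot'],s['torque'],s['force'],s['gripper_width'])
```

```text
[-179.89760021    0.42398755  -11.09519579] [1.44395334 0.86982125 1.13375568] [-5.39543094  7.30587315  4.34804491] 16.68573629877146
```

send_rows(targets=[[[0,0,0.088,0,0,0,1],[0,0,0.088,0,0,0,1],[0,0,0.088,0,0,0,1],[0,0,0.088,0,0,0,1],[0,0,0.088,0,0,0,1],[0,0,0.088,0,0,0,1],[0,0,0.088,0,0,0,1],[0,0,0.088,0,0,0,1],[0,0,0.088,0,0,0,1],[0,0,0.047,0,0,0,1],[0,0,0,0,0,0,1],[0,0,0,0,0,0,1]]])

```text
time_s: 7.7
ee_pos: [625.6, -80.2, 67.5]
ee_rot: [-179.8, 0.0, 64.1]
force: [-4.2, 2.7, 3.9]
gripper_width: 13.8
gripper_force: 25.0
```

Run:
```python
from h import *
s=env.state();print(s['ee_rot'],s['torque'],s['force'],s['gripper_width'])
```

```text
[-1.79802621e+02  3.79096657e-02  6.41210091e+01] [0.46786437 0.76486118 0.04359617] [-4.15938448  2.71034921  3.88509436] 13.79199185842971
```

send_rows(targets=[[[0,0,0,0,0,0,-1],[0,0,0,0,0,0,-1],[0,0,0,0,0,0,-1],[0,0,0,0,0,0.245,-1],[0,0,0,0,0,0.245,-1],[0,0,0,0,0,0.245,-1],[0,0,0.025,-0.1,0.22,0,-1],[0,0,0.025,-0.1,0.22,0,-1],[0,0,0.05,-0.1,0.22,0,-1],[0,0,0.05,-0.1,0.22,0,-1],[0,0,0.05,-0.1,0.22,0,-1],[0,0,0.05,-0.1,0.22,0,-1]]])

```text
time_s: 8.9
ee_pos: [506.6, 184.7, 214.8]
ee_rot: [179.9, -0.0, 86.8]
force: [1.5, -0.3, 0.2]
gripper_width: 91.2
gripper_force: 0.0
```

```bash
cat > look.py <<'E'
from h import *
import sys
tag=sys.argv[1]
T,d=grab('top',f'top{tag}.png'); S,e=grab('side',f'side{tag}.png')
H={'round':58,'trough':60,'vase':70}
def find(n,z0=0):
    out=[]
    for cam,dd in (('top',d),('side',e)):
        for p in optics.silhouettes(cam,n+'_mid')[:4]:
            P=cloud(cam,dd,p['mask']); 
            if len(P)<25: continue
            im=T if cam=='top' else S
            sat=cv2.cvtColor(im,cv2.COLOR_RGB2HSV)[:,:,1][p['mask']].mean()
            zt=np.percentile(P[:,2],95); Q=P[P[:,2]>zt-8]
            print(n,cam,round(p['conf'],2),'sat',round(sat),'ztop',round(zt),'circ',circ(Q),'rect',rect(Q))
for n in sys.argv[2:]: find(n)
P=region('top',d,(628,-79),60,82,100)
if len(P): print('bar',rect(P),len(P))
s=env.state();print(s['time_s'],np.round(s['ee_pos'],1),np.round(s['ee_rot'],1),np.round(s['force'],1))
E
python3 look.py 1 round trough vase
```

```text
round top 0.79 sat 186 ztop 61 circ [642.9 337.3  27.5  58.2  66. ] rect [642.3 337.5  50.9  50.   63.5]
round top 0.67 sat 182 ztop 61 circ [594.2 489.8  29.   58.   90. ] rect [592.8 489.   54.7  51.   62.4]
round top 0.52 sat 12 ztop 62 circ [552.1 386.7  27.1  59.3  75. ] rect [552.3 387.5  51.1  52.5  44. ]
round side 0.87 sat 204 ztop 56 circ [644.5 334.4  27.9  53.6  67. ] rect [645.6 333.5  54.1  49.1  78.3]
round side 0.69 sat 15 ztop 57 circ [550.6 385.8  30.1  53.8  82. ] rect [552.2 385.7  54.9  54.7  19.5]
round side 0.56 sat 200 ztop 56 circ [595.4 487.4  28.8  53.2  48. ] rect [600.5 486.9  56.2  38.8  76.8]
trough top 0.62 sat 11 ztop 64 circ [424.6 419.9  46.9  60.9 141. ] rect [424.  421.2  55.   86.5  22.2]
trough side 0.69 sat 18 ztop 59 circ [429.8 368.1  96.5  56.6 117. ] rect [436.6 370.   66.1 191.5  13. ]
vase top 0.7 sat 14 ztop 76 circ [333.  293.4  22.6  72.5 138. ] rect [333.9 293.8  42.8  41.9  87.5]
vase top 0.44 sat 172 ztop 77 circ [419.6 241.1   6.   74.2   8. ] rect [419.8 240.6  11.1   5.7  21.4]
vase side 0.85 sat 15 ztop 70 circ [333.8 288.7  21.7  68.7  79. ] rect [333.9 288.2  39.6  40.5  20.7]
vase side 0.57 sat 17 ztop 91 circ [627.4 -82.4  27.   89.2 100. ] rect [626.1 -81.9  53.9  14.4  65.3]
bar [627.9 -78.7  59.7  15.1  65.8] 98
9.3 [507.9 182.  214.5] [180.    0.   86.6] [-0.6  1.   0.2]
```

Run:
```python
import cv2
a=cv2.imread('pics/top1.png')[140:290,150:270]; cv2.imwrite('pics/tc1.png',cv2.resize(a,None,fx=4,fy=4,interpolation=cv2.INTER_CUBIC))
```

```text
(no output)
```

View pics/tc1.png

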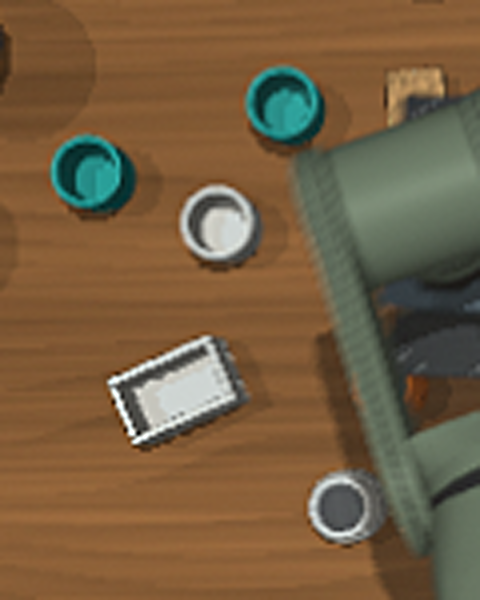

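White round pot is at crop (218,226), white trough at (178,392) and white vase at (346,507). The turquoise pots sit apart from them. Picking the white round first.

send_rows(targets=[[[0,0,0,0.044,0.205,0,-1],[0,0,0,0.044,0.205,0,-1],[0,0,0,0.044,0.205,0,-1],[0,0,0,0.044,0.205,0,-1],[0,0,0,0.044,0.205,0,-1],[0,0,0,0,0,-0.24,-1],[0,0,0,0,0,-0.24,-1],[0,0,0,0,0,-0.24,-1],[0,0,0,0,0,-0.18,-1],[0,0,0,0,0,-0.06,-1],[0,0,0,0,0,0,1],[0,0,0,0,0,0,1]]])

```text
time_s: 10.5
ee_pos: [553.0, 388.6, 24.4]
ee_rot: [179.8, -0.1, 86.7]
force: [0.2, -0.1, 0.2]
gripper_width: 78.0
gripper_force: 0.0
```

send_rows(targets=[[[0,0,0,0,0,0,1],[0,0,0,0,0,0,1],[0,0,0,0,0,0,1],[0,0,0,0,0,0,1],[0,0,0,0,0,0,1]]])

```text
time_s: 11.0
ee_pos: [551.7, 388.8, 24.3]
ee_rot: [179.9, -0.1, 86.7]
force: [-1.7, -0.8, 5.8]
gripper_width: 56.3
gripper_force: 25.0
```

send_rows(targets=[[[0,0,0,0,0,0.245,1],[0,0,0,0,0,0.245,1],[0,0,0,-0.066,-0.209,0,1],[0,0,0,-0.066,-0.209,0,1],[0,0,0,-0.066,-0.209,0,1],[0,0,0,-0.066,-0.209,0,1],[0,0,0,-0.066,-0.209,0,1],[0,0,0,-0.066,-0.209,0,1],[0,0,0,-0.066,-0.209,0,1],[0,0,0,0,0,-0.2,1],[0,0,0,0,0,-0.2,1]]])

```text
time_s: 12.1
ee_pos: [459.8, 94.6, 41.2]
ee_rot: [179.7, -0.1, 86.6]
force: [1.0, 0.3, -1.6]
gripper_width: 56.3
gripper_force: 25.0
```

send_rows(targets=[[[0,0,0,0,0,-0.03,1],[0,0,0,0,0,-0.015,1],[0,0,0,0,0,-0.008,1],[0,0,0,0,0,0,1]]])

```text
time_s: 12.5
ee_pos: [460.0, 96.2, 31.2]
ee_rot: [179.8, -0.0, 86.7]
force: [0.7, 0.3, -1.3]
gripper_width: 56.5
gripper_force: 25.0
```

send_rows(targets=[[[0,0,0,0,0,-0.007,1],[0,0,0,0,0,0,1]]])

```text
time_s: 12.7
ee_pos: [460.1, 96.1, 30.4]
ee_rot: [179.8, -0.0, 86.7]
force: [-1.9, 0.2, 5.8]
gripper_width: 56.3
gripper_force: 25.0
```

send_rows(targets=[[[0,0,0,0,0,0,-1],[0,0,0,0,0,0,-1],[0,0,0,0,0,0,-1],[0,0,0,0,0,0.2,-1],[0,0,0,0,0,0.245,-1],[0,0,0,0,0,0.245,-1],[0,0,0.072,-0.02,0.205,0,-1],[0,0,0.072,-0.02,0.205,0,-1],[0,0,0.072,-0.02,0.205,0,-1],[0,0,0.072,-0.02,0.205,0,-1]]])

```text
time_s: 13.7
ee_pos: [442.4, 261.1, 166.8]
ee_rot: [180.0, 0.0, 112.9]
force: [-0.0, 0.2, 0.3]
gripper_width: 91.2
gripper_force: 0.0
```

```bash
python3 look.py 2 trough vase round
```

```text
trough top 0.67 sat 13 ztop 63 circ [419.2 387.1  83.2  76.1  91. ] rect [424.4 388.5  60.2 159.8   9.6]
trough side 0.62 sat 11 ztop 59 circ [423.2 416.2  47.   55.9 107. ] rect [424.7 419.   53.9  87.1  23.4]
vase top 0.18 sat 13 ztop 52 circ [765.5  25.3  66.5  47.6 415. ] rect [764.3  24.7  51.3 128.6  35.1]
vase side 0.94 sat 13 ztop 70 circ [335.  285.1  18.6  69.1  56. ] rect [334.5 284.   33.3  31.    2.9]
vase side 0.75 sat 200 ztop 70 circ [423.1 258.3  23.3  68.4  91. ] rect [424.5 258.   39.4  45.6   3.4]
round top 0.56 sat 192 ztop 62 circ [593.7 489.3  28.9  58.9  69. ] rect [592.2 489.8  57.   47.2  86.9]
round top 0.52 sat 185 ztop 60 circ [641.8 337.1  26.   58.2  52. ] rect [641.4 336.7  49.3  45.8  44. ]
round side 0.59 sat 207 ztop 56 circ [645.9 333.2  27.9  52.9  75. ] rect [643.6 333.8  48.2  54.1   1.9]
round side 0.58 sat 11 ztop 63 circ [460.5  93.5  29.1  60.2 123. ] rect [460.9  93.1  56.1  53.9  61.1]
round side 0.5 sat 192 ztop 56 circ [591.7 485.6  32.7  53.6  68. ] rect [595.3 484.9  57.   51.3  67.7]
bar [628.4 -78.6  59.8  15.6  65. ] 97
14.1 [442.9 258.5 166.5] [-180.     0.   112.5] [-0.5 -0.5  0.4]
```

send_rows(targets=[[[0,0,0,-0.024,0.203,0,-1],[0,0,0,-0.024,0.203,0,-1],[0,0,0,-0.024,0.203,0,-1],[0,0,0,-0.024,0.203,0,-1],[0,0,0,0,0,-0.24,-1],[0,0,0,0,0,-0.24,-1],[0,0,0,0,0,-0.18,-1],[0,0,0,0,0,-0.056,-1],[0,0,0,0,0,0,0],[0,0,0,0,0,0,1],[0,0,0,0,0,0,1],[0,0,0,0,0,0,1]]])

```text
time_s: 15.3
ee_pos: [424.6, 422.9, 25.4]
ee_rot: [179.8, -0.1, 112.6]
force: [0.8, 0.1, -0.3]
gripper_width: 62.2
gripper_force: 0.0
```

send_rows(targets=[[[0,0,0,0,0,0,1],[0,0,0,0,0,0,1],[0,0,0,0,0,0,1],[0,0,0,0,0,0,1]]])

```text
time_s: 15.7
ee_pos: [424.0, 422.5, 24.7]
ee_rot: [179.9, -0.0, 112.6]
force: [-0.7, -1.1, 6.6]
gripper_width: 53.8
gripper_force: 25.0
```

send_rows(targets=[[[0,0,0,0,0,0.22,1],[0,0,0,0,0,0.22,1],[0,0,0,0,0,0.22,1],[0,0,-0.033,0.017,-0.23,0,1],[0,0,-0.033,0.017,-0.23,0,1],[0,0,-0.033,0.017,-0.23,0,1],[0,0,-0.033,0.017,-0.23,0,1],[0,0,-0.033,0.017,-0.23,0,1],[0,0,-0.033,0.017,-0.23,0,1],[0,0,-0.033,0.017,-0.23,0,1],[0,0,-0.033,0.017,-0.23,0,1],[0,0,-0.033,0.017,-0.23,0,1]]])

```text
time_s: 16.9
ee_pos: [453.7, 6.3, 155.3]
ee_rot: [180.0, 0.0, 85.8]
force: [-0.2, -0.4, -1.5]
gripper_width: 53.5
gripper_force: 25.0
```

send_rows(targets=[[[0,0,0,0,0,-0.23,1],[0,0,0,0,0,-0.23,1],[0,0,0,0,0,-0.1,1],[0,0,0,0,0,-0.04,1],[0,0,0,0,0,-0.02,1],[0,0,0,0,0,-0.009,1],[0,0,0,0,0,0,1]]])

```text
time_s: 17.6
ee_pos: [455.3, 8.2, 30.9]
ee_rot: [179.8, -0.0, 85.9]
force: [-1.0, 0.7, -2.1]
gripper_width: 54.1
gripper_force: 25.0
```

send_rows(targets=[[[0,0,0,0,0,-0.006,1],[0,0,0,0,0,0,1]]])

```text
time_s: 17.8
ee_pos: [455.5, 8.3, 30.7]
ee_rot: [179.8, -0.0, 85.9]
force: [-1.7, -0.0, 10.5]
gripper_width: 53.7
gripper_force: 25.0
```

send_rows(targets=[[[0,0,0,0,0,0,-1],[0,0,0,0,0,0,-1],[0,0,0,0,0,0,-1],[0,0,0,0,0,0.2,-1],[0,0,0,0,0,0.245,-1],[0,0,0,0,0,0.245,-1],[0,0,0,0,0,0,-1]]])

```text
time_s: 18.5
ee_pos: [458.8, 8.1, 172.7]
ee_rot: [179.2, -0.1, 85.9]
force: [-0.0, 0.5, -0.1]
gripper_width: 91.2
gripper_force: 0.0
```

```bash
python3 look.py 3 vase trough round
```

```text
vase top 0.86 sat 135 ztop 77 circ [424.9 259.   22.3  73.4 118. ] rect [425.3 258.8  41.   42.4  43.2]
vase top 0.67 sat 15 ztop 76 circ [333.6 293.   22.9  72.2 142. ] rect [333.9 293.7  42.9  41.9  87.9]
vase top 0.38 sat 27 ztop 174 circ [638.8  71.2  19.1 169.8 109. ] rect [639.9  71.1  33.4  33.   44.3]
vase top 0.25 sat 23 ztop 144 circ [765.7 219.8  13.2 142.1  58. ] rect [765.6 219.7  25.4  21.8  81.8]
vase side 0.76 sat 229 ztop 68 circ [426.5 245.8  15.1  66.6  33. ] rect [426.5 245.4  29.1  16.7   4.5]
vase side 0.75 sat 10 ztop 45 circ [345.9 125.3 152.   48.1  32. ] rect [363.  129.3  35.1 304.   13. ]
trough side 0.66 sat 8 ztop 65 circ [457.3   6.   49.1  62.9 213. ] rect [456.8   8.4  90.8  53.7  85.7]
trough side 0.34 sat 9 ztop 63 circ [460.2  92.2  28.   60.3 110. ] rect [461.3  92.5  49.8  55.1   1.3]
round top 0.7 sat 175 ztop 61 circ [641.9 338.   28.1  58.5  82. ] rect [643.2 338.7  53.2  50.4  54.6]
round top 0.7 sat 193 ztop 61 circ [593.6 488.5  28.5  58.8  73. ] rect [594.  487.8  54.2  49.9  45.2]
round top 0.67 sat 11 ztop 68 circ [461.7  95.   27.7  65.6  78. ] rect [460.9  94.9  51.8  51.9  89.7]
round side 0.78 sat 192 ztop 57 circ [569.8 271.2 246.4  61.5  66. ] rect [582.8 270.6 492.2  49.2  87.1]
round side 0.72 sat 16 ztop 64 circ [470.5  82.4  42.6  61.2 133. ] rect [459.7  82.7  79.9  52.8  90. ]
bar [628.1 -78.5  60.   14.3  65. ] 97
18.9 [453.4   8.1 165. ] [-179.8    0.    85.9] [-0.3 -0.2  0.8]
```

send_rows(targets=[[[0,0,0.07,-0.0857,0.2035,0,-1],[0,0,0.07,-0.0857,0.2035,0,-1],[0,0,0.07,-0.0857,0.2035,0,-1],[0,0,0.07,-0.0857,0.2035,0,-1],[0,0,0.07,-0.0857,0.2035,0,-1],[0,0,0.07,-0.0857,0.2035,0,-1],[0,0,0.07,-0.0857,0.2035,0,-1],[0,0,0,0,0,-0.24,-1],[0,0,0,0,0,-0.24,-1],[0,0,0,0,0,-0.18,-1],[0,0,0,0,0,-0.055,-1],[0,0,0,0,0,0,-1]]])

```text
time_s: 20.1
ee_pos: [332.5, 291.7, 21.0]
ee_rot: [-179.6, -0.0, 130.0]
force: [-0.3, -0.5, 0.3]
gripper_width: 91.2
gripper_force: 0.0
```

send_rows(targets=[[[0,0,0,0,0,0,0],[0,0,0,0,0,0,1],[0,0,0,0,0,0,1],[0,0,0,0,0,0,1],[0,0,0,0,0,0,1],[0,0,0,0,0,0,1],[0,0,0,0,0,0,1]]])

```text
time_s: 20.8
ee_pos: [333.7, 292.5, 23.8]
ee_rot: [-179.9, 0.0, 130.0]
force: [-2.1, -1.7, 6.0]
gripper_width: 54.9
gripper_force: 25.0
```

send_rows(targets=[[[0,0,0,0,0,0.22,1],[0,0,0,0,0,0.22,1],[0,0,0,0,0,0.22,1],[0,0,-0.0543,0.0635,-0.2065,0,1],[0,0,-0.0543,0.0635,-0.2065,0,1],[0,0,-0.0543,0.0635,-0.2065,0,1],[0,0,-0.0543,0.0635,-0.2065,0,1],[0,0,-0.0543,0.0635,-0.2065,0,1],[0,0,-0.0543,0.0635,-0.2065,0,1],[0,0,-0.0543,0.0635,-0.2065,0,1],[0,0,-0.0543,0.0635,-0.2065,0,1],[0,0,-0.0543,0.0635,-0.2065,0,1]]])

```text
time_s: 22.0
ee_pos: [448.5, -80.5, 155.1]
ee_rot: [180.0, -0.0, 85.8]
force: [1.7, 0.5, -2.1]
gripper_width: 55.0
gripper_force: 25.0
```

send_rows(targets=[[[0,0,0,0,0,-0.23,1],[0,0,0,0,0,-0.23,1],[0,0,0,0,0,-0.1,1],[0,0,0,0,0,-0.04,1],[0,0,0,0,0,-0.015,1],[0,0,0,0,0,-0.01,1],[0,0,0,0,0,0,1]]])

```text
time_s: 22.7
ee_pos: [449.5, -78.8, 31.3]
ee_rot: [179.9, 0.0, 86.0]
force: [0.0, 0.3, -3.3]
gripper_width: 54.9
gripper_force: 25.0
```

send_rows(targets=[[[0,0,0,0,0,-0.007,1],[0,0,0,0,0,0,1]]])

```text
time_s: 22.9
ee_pos: [449.5, -78.8, 29.9]
ee_rot: [179.8, 0.0, 86.0]
force: [1.0, -0.4, 2.0]
gripper_width: 55.2
gripper_force: 25.0
```

send_rows(targets=[[[0,0,0,0,0,0,-1],[0,0,0,0,0,0,-1],[0,0,0,0,0,0,-1],[0,0,0,0,0,0.2,-1],[0,0,0,0,0,0.245,-1],[0,0,0,0,0,0.245,-1],[0,0,0,0,0,0.245,1],[0,0,0,0.189,0.15,0,1],[0,0,0,0.189,0.15,0,1],[0,0,0,0.189,0.15,0,1],[0,0,0,0.189,0.15,0,1],[0,0,0,0.189,0.15,0,1]]])

```text
time_s: 24.1
ee_pos: [638.6, 72.6, 215.8]
ee_rot: [-180.0, 0.0, 86.0]
force: [0.7, -0.5, -0.8]
gripper_width: 46.1
gripper_force: 0.0
```

send_rows(targets=[[[0,0,0,0,0,0,1],[0,0,0,0,0,0,1],[0,0,0,0,0,0,1],[0,0,0,0,0,0,1]]])

```text
time_s: 24.5
ee_pos: [636.5, 70.3, 216.4]
ee_rot: [-180.0, 0.0, 86.0]
force: [0.1, 1.0, -0.0]
gripper_width: 14.3
gripper_force: 0.0
```

```bash
python3 look.py 4 vase trough round
```

```text
vase top 0.75 sat 138 ztop 76 circ [425.1 259.2  22.2  72.3 144. ] rect [425.4 258.9  41.6  42.8  45. ]
vase top 0.63 sat 10 ztop 83 circ [451.6 -78.5  22.4  78.9 136. ] rect [452.  -77.9  42.8  42.5  88.4]
vase side 0.93 sat 10 ztop 77 circ [450.1 -79.7  22.2  75.4 160. ] rect [448.9 -80.5  39.8  42.4  17.8]
vase side 0.69 sat 203 ztop 70 circ [423.9 255.6  21.8  68.5  77. ] rect [426.  256.2  35.7  38.9   3.7]
trough side 0.67 sat 8 ztop 65 circ [458.1   7.2  49.3  63.  206. ] rect [456.9   9.2  89.6  53.6  85.8]
round top 0.71 sat 194 ztop 61 circ [594.5 488.6  27.8  58.6  66. ] rect [592.2 488.5  54.9  47.4  87.6]
round top 0.58 sat 46 ztop 25 circ [ 746.4 -234.4   98.4   21.2  345. ] rect [ 746.7 -233.8   40.8  196.5   65. ]
round top 0.5 sat 183 ztop 60 circ [644.2 338.6  27.7  57.6  67. ] rect [643.7 337.4  51.7  48.1  44.2]
round top 0.46 sat 27 ztop 28 circ [ 467.4 -319.2  149.7   26.   584. ] rect [ 4.674e+02 -3.237e+02  2.821e+02  1.152e+02  1.000e-01]
round side 0.86 sat 191 ztop 57 circ [636.3 209.8 157.4  60.8  66. ] rect [634.6 209.8 314.4  40.3  88.8]
round side 0.57 sat 12 ztop 64 circ [467.5  82.9  40.4  60.6 117. ] rect [461.7  84.6  74.9  53.4  86.2]
round side 0.55 sat 190 ztop 301 circ [564.5  39.3  10.9 303.2  17. ] rect [564.5  39.2  21.8   6.2   2.5]
bar [628.1 -78.4  59.7  14.8  64.6] 99
24.9 [637.4  71.1 216.2] [180.  -0.  86.] [ 0.2 -0.8 -0.4]
```

View pics/side4.png

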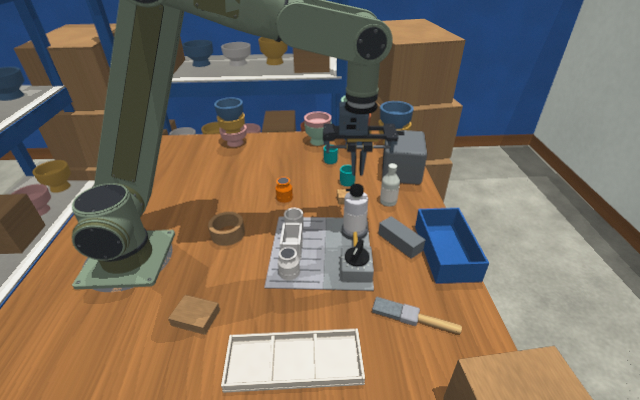

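Round (292,215), trough (291,233) and vase (288,263) stand upright on the plate, and the tool is above the cap at (356,190). Pressing the cap now.

send_rows(targets=[[[0,0,0,0,0,-0.2,1],[0,0,0,0,0,-0.03,1],[0,0,0,0,0,-0.02,1],[0,0,0,0,0,-0.02,1],[0,0,0,0,0,-0.01,1],[0,0,0,0,0,0,1]]])

```text
time_s: 25.5
ee_pos: [637.2, 71.3, 161.9]
ee_rot: [180.0, 0.0, 86.0]
force: [-4.7, -0.2, 6.6]
gripper_width: 0.2
gripper_force: 3.3
```

send_rows(targets=[[[0,0,0,0,0,-0.01,1],[0,0,0,0,0,-0.004,1],[0,0,0,0,0,0,1]]])

```text
time_s: 25.8
ee_pos: [637.3, 71.3, 161.2]
ee_rot: [179.9, -0.0, 86.0]
force: [-6.6, -0.8, 14.0]
gripper_width: 0.2
gripper_force: 6.7
```

send_rows(targets=[[[0,0,0,0,0,0.08,1],[0,0,0,0,0,0.22,1],[0,0,0,0,0,0,1]]])

```text
time_s: 26.1
ee_pos: [641.5, 71.8, 224.8]
ee_rot: [179.2, -0.1, 86.0]
force: [1.0, 0.1, 0.9]
gripper_width: 0.4
gripper_force: 0.0
```

```bash
python3 look.py 5 vase trough round
```

```text
vase top 0.67 sat 9 ztop 82 circ [451.2 -77.9  22.2  78.4 135. ] rect [451.5 -77.6  42.9  40.4  55.4]
vase top 0.54 sat 136 ztop 76 circ [424.9 258.7  22.4  72.2 141. ] rect [425.2 259.   41.1  42.5  41.7]
vase top 0.38 sat 31 ztop 95 circ [629.8 -79.6  29.8  91.8  84. ] rect [628.  -78.7  59.6  15.2  66.2]
vase top 0.37 sat 20 ztop 142 circ [766.4 220.5  13.5 139.8  62. ] rect [765.7 219.7  25.   24.1   2.9]
vase side 0.85 sat 10 ztop 76 circ [450.1 -78.8  23.3  75.3 174. ] rect [451.2 -78.7  40.8  42.9   3.3]
vase side 0.81 sat 204 ztop 70 circ [424.9 257.1  22.   68.7  81. ] rect [425.  256.9  39.7  39.5  86.8]
vase side 0.72 sat 10 ztop 64 circ [466.2  81.5  39.2  61.  109. ] rect [461.9  83.6  71.9  52.9  86.2]
vase side 0.67 sat 22 ztop 136 circ [767.1 216.   14.6 135.9  50. ] rect [767.1 216.7  21.3  27.8   1.3]
trough side 0.76 sat 7 ztop 65 circ [454.6 -10.4  63.5  63.2 208. ] rect [455.5  -9.2 122.4  53.7  85.9]
round top 0.64 sat 180 ztop 62 circ [644.9 337.7  27.8  58.7  77. ] rect [643.4 338.3  52.7  50.7  59.9]
round top 0.54 sat 193 ztop 61 circ [594.7 488.5  28.4  58.7  77. ] rect [593.4 488.8  52.1  52.4  39. ]
round side 0.83 sat 197 ztop 57 circ [634.1 224.1 142.1  55.2  86. ] rect [633.3 224.2 284.   52.   84.8]
round side 0.71 sat 196 ztop 56 circ [581.7 273.3 237.5  62.6  51. ] rect [577.7 273.6 474.8  49.2  85.7]
round side 0.61 sat 11 ztop 64 circ [464.2  84.9  35.4  61.  110. ] rect [461.   89.6  61.6  53.5  64.6]
round side 0.54 sat 25 ztop 169 circ [638.9  69.8  19.  166.9  98. ] rect [639.1  68.   34.   34.1  16.6]
bar [628.1 -78.5  60.1  15.2  66.2] 97
26.5 [637.1  71.3 216. ] [-179.9    0.    86. ] [ 1.  0. -0.]
```

send_rows(targets=[[[0,0,0,-0.187,-0.15,0,-1],[0,0,0,-0.187,-0.15,0,-1],[0,0,0,-0.187,-0.15,0,-1],[0,0,0,-0.187,-0.15,0,-1],[0,0,0,-0.187,-0.15,0,-1],[0,0,0,0,0,-0.1,-1],[0,0,0,0,0,-0.1,-1],[0,0,0,0,0,-0.1,-1],[0,0,0,0,0,-0.1,-1],[0,0,0,0,0,0,-1],[0,0,0,0,0,0,-1]]])

```text
time_s: 27.6
ee_pos: [450.5, -78.7, 137.2]
ee_rot: [-180.0, -0.0, 86.0]
force: [-0.5, -0.6, 0.0]
gripper_width: 85.5
gripper_force: 0.0
```

send_rows(targets=[[[0,0,0,0,0,-0.24,-1],[0,0,0,0,0,-0.22,-1],[0,0,0,0,0,-0.07,-1],[0,0,0,0,0,0,0],[0,0,0,0,0,0,1],[0,0,0,0,0,0,1],[0,0,0,0,0,0,1],[0,0,0,0,0,0,1],[0,0,0,0,0,0,1],[0,0,0,0,0,0,1]]])

```text
time_s: 28.6
ee_pos: [450.5, -78.7, 32.2]
ee_rot: [180.0, 0.0, 86.0]
force: [-2.5, 0.2, 5.9]
gripper_width: 54.8
gripper_force: 25.0
```

send_rows(targets=[[[0,0,0,0,0,0.22,1],[0,0,0,0,0,0.22,1],[0,0,0,0.09,-0.204,0,1],[0,0,0,0.09,-0.204,0,1],[0,0,0,0.09,-0.204,0,1],[0,0,0,0.09,-0.204,0,1],[0,0,0,0.09,-0.204,0,1],[0,0,0,0.09,-0.204,0,1],[0,0,0,0,0,0,1]]])

```text
time_s: 29.5
ee_pos: [560.4, -328.9, 118.5]
ee_rot: [179.8, 0.2, 85.8]
force: [0.5, 0.4, -3.2]
gripper_width: 54.8
gripper_force: 25.0
```

```bash
python3 look.py 6 vase
```

```text
vase top 0.61 sat 21 ztop 153 circ [ 552.3 -297.6   21.5  153.7   18. ] rect [ 549.8 -303.2   14.    43.    65.9]
vase top 0.52 sat 131 ztop 76 circ [425.7 259.6  21.9  72.3 138. ] rect [425.2 259.7  41.4  42.   27.7]
vase side 0.79 sat 10 ztop 163 circ [ 559.2 -326.3   21.9  161.8  221. ] rect [ 561.1 -327.4   42.9   38.1   59.7]
bar [627.7 -78.5  59.8  15.   62.6] 97
29.7 [ 557.7 -322.4  118.7] [-1.799e+02 -1.000e-01  8.600e+01] [-0.1  1.2 -2.8]
```

View pics/side6.png

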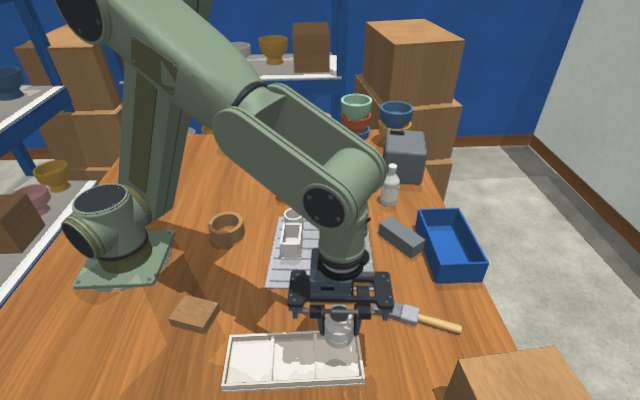

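The vase is held upright at (338,325), above the far compartment. Lowering it.

send_rows(targets=[[[0,0,0,0,0,-0.2,1],[0,0,0,0,0,-0.15,1],[0,0,0,0,0,-0.05,1],[0,0,0,0,0,-0.02,1],[0,0,0,0,0,-0.01,1],[0,0,0,0,0,0,1]]])

```text
time_s: 30.3
ee_pos: [559.4, -323.8, 34.6]
ee_rot: [179.9, 0.1, 86.0]
force: [1.3, 0.4, -3.1]
gripper_width: 55.0
gripper_force: 25.0
```

send_rows(targets=[[[0,0,0,0,0,-0.007,1],[0,0,0,0,0,-0.004,1],[0,0,0,0,0,0,1]]])

```text
time_s: 30.6
ee_pos: [559.1, -323.9, 32.2]
ee_rot: [179.9, 0.1, 86.0]
force: [-0.4, -0.3, 3.0]
gripper_width: 55.0
gripper_force: 25.0
```

send_rows(targets=[[[0,0,0,0,0,0,-0.5],[0,0,0,0,0,0,-0.5],[0,0,0,0,0,0,-0.5],[0,0,0,0,0,0.2,-0.5],[0,0,0,0,0,0.24,-1],[0,0,0,0,0,0.24,-1],[0,0,0,-0.02,0.24,0,-1],[0,0,0,0,0,0,-1]]])

```text
time_s: 31.4
ee_pos: [554.4, -271.9, 169.0]
ee_rot: [179.9, -0.1, 86.2]
force: [0.4, -0.8, 0.1]
gripper_width: 90.9
gripper_force: 0.0
```

```bash
python3 look.py 7 vase round trough
```

```text
vase top 0.66 sat 130 ztop 76 circ [425.2 259.4  22.1  72.3 126. ] rect [424.6 259.8  42.9  39.3  88.8]
vase side 0.66 sat 11 ztop 77 circ [ 559.6 -323.3   22.6   76.   343. ] rect [ 559.2 -323.6   42.7   43.3    5.9]
vase side 0.59 sat 203 ztop 70 circ [425.1 259.3  23.7  68.8  80. ] rect [424.3 259.   35.6  46.1  12. ]
round top 0.77 sat 10 ztop 68 circ [461.8  95.1  27.7  65.   80. ] rect [460.9  95.   51.7  52.   89.3]
round top 0.76 sat 182 ztop 62 circ [642.5 337.7  28.2  58.7  73. ] rect [643.  338.3  52.7  49.5  56.6]
round top 0.69 sat 188 ztop 62 circ [594.2 487.4  27.9  59.3  75. ] rect [592.3 487.9  52.8  50.9  69.5]
round top 0.35 sat 30 ztop 31 circ [ 564.9 -275.3   43.3   27.6   52. ] rect [ 565.6 -270.9   18.    86.5   80.2]
round side 0.68 sat 12 ztop 63 circ [465.6  82.5  39.9  60.5 117. ] rect [468.2  89.8  56.9  70.1  62.3]
trough top 0.85 sat 9 ztop 70 circ [457.5   8.7  46.2  67.7 132. ] rect [457.7   8.9  85.9  52.7  85.8]
trough side 0.66 sat 7 ztop 66 circ [459.6 -93.3 145.8  68.7 128. ] rect [451.3 -92.5 290.7  54.5  86.9]
trough side 0.35 sat 35 ztop 169 circ [646.8  63.2  12.9 166.2  26. ] rect [650.2  62.2  25.7   9.7  74.1]
bar [628.  -78.5  59.8  15.   63.9] 97
31.8 [ 554.4 -276.2  166.2] [-179.9   -0.    86. ] [0.4 0.3 0. ]
```

send_rows(targets=[[[0,0,0,-0.059,0.232,0,-1],[0,0,0,-0.059,0.232,0,-1],[0,0,0,-0.059,0.232,0,-1],[0,0,0,-0.059,0.232,0,-1],[0,0,0,-0.059,0.232,0,-1],[0,0,0,-0.059,0.232,0,-1],[0,0,0,-0.059,0.232,0,-1],[0,0,0,-0.059,0.232,0,-1],[0,0,0,0,0,0,-1],[0,0,0,0,0,-0.2,-1]]])

```text
time_s: 32.8
ee_pos: [464.5, 97.4, 130.6]
ee_rot: [179.3, -0.2, 86.2]
force: [1.9, 0.1, -0.8]
gripper_width: 91.0
gripper_force: 0.0
```

send_rows(targets=[[[0,0,0,0,0,-0.23,-1],[0,0,0,0,0,-0.19,-1],[0,0,0,0,0,-0.055,-1],[0,0,0,0,0,0,0],[0,0,0,0,0,0,1],[0,0,0,0,0,0,1],[0,0,0,0,0,0,1],[0,0,0,0,0,0,1],[0,0,0,0,0,0,1],[0,0,0,0,0,0,1]]])

```text
time_s: 33.8
ee_pos: [460.7, 95.8, 33.2]
ee_rot: [179.9, -0.0, 86.0]
force: [-0.8, -0.0, 7.2]
gripper_width: 56.5
gripper_force: 25.0
```

send_rows(targets=[[[0,0,0,0,0,0.22,1],[0,0,0,0,0,0.22,1],[0,0,0,0,0,0.22,1],[0,0,0,0.0035,-0.233,0,1],[0,0,0,0.0035,-0.233,0,1],[0,0,0,0.0035,-0.233,0,1],[0,0,0,0.0035,-0.233,0,1],[0,0,0,0.0035,-0.233,0,1],[0,0,0,0.0035,-0.233,0,1],[0,0,0,0.0035,-0.233,0,1],[0,0,0,0.0035,-0.233,0,1],[0,0,0,0.0035,-0.233,0,1]]])

```text
time_s: 35.0
ee_pos: [465.9, -325.4, 163.9]
ee_rot: [180.0, -0.0, 86.0]
force: [0.8, 1.2, -1.1]
gripper_width: 56.5
gripper_force: 25.0
```

send_rows(targets=[[[0,0,0,0,0,-0.2,1],[0,0,0,0,0,-0.2,1],[0,0,0,0,0,-0.15,1],[0,0,0,0,0,-0.06,1],[0,0,0,0,0,-0.03,1],[0,0,0,0,0,0,1]]])

```text
time_s: 35.6
ee_pos: [466.8, -323.8, 36.3]
ee_rot: [180.0, 0.0, 86.0]
force: [0.7, 0.3, -2.0]
gripper_width: 56.6
gripper_force: 25.0
```

send_rows(targets=[[[0,0,0,0,0,-0.012,1],[0,0,0,0,0,-0.007,1],[0,0,0,0,0,0,1]]])

```text
time_s: 35.9
ee_pos: [467.2, -324.2, 33.3]
ee_rot: [179.9, 0.1, 86.0]
force: [0.5, -0.2, 0.5]
gripper_width: 55.9
gripper_force: 25.0
```

send_rows(targets=[[[0,0,0,0,0,0,-0.5],[0,0,0,0,0,0,-0.5],[0,0,0,0,0,0,-0.5],[0,0,0,0,0,0.2,-0.5],[0,0,0,0,0,0.24,-1],[0,0,0,0,0,0.24,-1],[0,0,0,-0.05,-0.2,0,-1],[0,0,0,0,0,0,-1]]])

```text
time_s: 36.7
ee_pos: [456.5, -367.5, 170.3]
ee_rot: [179.8, 0.3, 85.9]
force: [-0.2, 0.3, -0.7]
gripper_width: 91.0
gripper_force: 0.0
```

```bash
python3 look.py 8 round trough vase
```

```text
round top 0.86 sat 17 ztop 67 circ [ 468.9 -324.2   28.7   64.5   91. ] rect [ 468.6 -323.2   53.3   55.3   88.8]
round top 0.79 sat 178 ztop 62 circ [643.1 338.4  28.1  59.3  72. ] rect [643.2 338.4  53.3  50.1  44.3]
round top 0.68 sat 193 ztop 61 circ [592.1 488.8  28.3  58.3  76. ] rect [593.7 488.3  54.1  49.5  87. ]
round side 0.66 sat 211 ztop 57 circ [645.2 335.3  30.3  53.9  76. ] rect [645.5 333.5  54.5  50.5  53.4]
round side 0.56 sat 9 ztop 64 circ [ 468.5 -325.2   28.4   61.8  247. ] rect [ 468.  -325.8   52.6   54.2    2.4]
round side 0.55 sat 194 ztop 57 circ [592.8 488.6  30.5  54.   66. ] rect [594.  489.6  58.3  49.3  87.2]
trough top 0.97 sat 9 ztop 70 circ [435.8  20.   46.9  67.2 140. ] rect [435.3  18.8  85.3  53.9  86.2]
vase top 0.84 sat 135 ztop 76 circ [424.8 258.8  22.2  72.5 133. ] rect [424.6 259.5  43.   39.4  89. ]
vase top 0.56 sat 13 ztop 82 circ [ 562.  -322.7   22.6   78.4  136. ] rect [ 560.7 -322.1   41.1   40.3   86.1]
vase side 0.72 sat 10 ztop 77 circ [ 558.6 -323.6   22.5   76.   336. ] rect [ 559.1 -323.5   41.7   42.6   52.3]
bar [628.1 -78.5  59.8  14.9  64.7] 93
37.1 [ 456.4 -363.   167.7] [-180.    -0.    86.1] [-0.2  0.  -0.2]
```

The trough has been knocked to (435,19). It is still upright on the plate, so I'll grasp it there.

send_rows(targets=[[[0,0,0,-0.014,0.238,0,-1],[0,0,0,-0.014,0.238,0,-1],[0,0,0,-0.014,0.238,0,-1],[0,0,0,-0.014,0.238,0,-1],[0,0,0,-0.014,0.238,0,-1],[0,0,0,-0.014,0.238,0,-1],[0,0,0,-0.014,0.238,0,-1],[0,0,0,-0.014,0.238,0,-1],[0,0,0,0,0,0,-1],[0,0,0,0,0,-0.2,-1]]])

```text
time_s: 38.1
ee_pos: [438.3, 18.7, 131.6]
ee_rot: [179.3, -0.0, 86.3]
force: [1.3, -1.0, -0.6]
gripper_width: 91.3
gripper_force: 0.0
```

send_rows(targets=[[[0,0,0,0,0,-0.23,-1],[0,0,0,0,0,-0.19,-1],[0,0,0,0,0,-0.055,-1],[0,0,0,0,0,0,0],[0,0,0,0,0,0,1],[0,0,0,0,0,0,1],[0,0,0,0,0,0,1],[0,0,0,0,0,0,1],[0,0,0,0,0,0,1],[0,0,0,0,0,0,1]]])

```text
time_s: 39.1
ee_pos: [434.2, 17.1, 33.9]
ee_rot: [179.9, 0.0, 86.0]
force: [-0.9, 0.3, 7.2]
gripper_width: 53.8
gripper_force: 25.0
```

send_rows(targets=[[[0,0,0,0,0,0.2,1],[0,0,0,0,0,0.2,1],[0,0,0,0,0,0.2,1],[0,0,0.0055,-0.037,-0.214,0,1],[0,0,0.0055,-0.037,-0.214,0,1],[0,0,0.0055,-0.037,-0.214,0,1],[0,0,0.0055,-0.037,-0.214,0,1],[0,0,0.0055,-0.037,-0.214,0,1],[0,0,0.0055,-0.037,-0.214,0,1],[0,0,0.0055,-0.037,-0.214,0,1],[0,0,0.0055,-0.037,-0.214,0,1],[0,0,0,0,0,-0.1,1]]])

```text
time_s: 40.3
ee_pos: [375.9, -331.7, 134.9]
ee_rot: [179.7, 0.4, 89.7]
force: [0.3, 1.3, -2.4]
gripper_width: 53.7
gripper_force: 25.0
```

```bash
python3 look.py 9 trough
python3 - <<'E'
from h import *
T,d=grab('top');S,e=grab('side')
for cam,dd in(('top',d),('side',e)):
    P=region(cam,dd,(467,-324),190,17,34); print(cam,rect(P),P[:,:2].min(0),P[:,:2].max(0))
E
```

```text
trough top 0.58 sat 17 ztop 169 circ [ 376.9 -297.6   28.2  167.    69. ] rect [ 376.8 -296.5   53.3   25.5    4.4]
trough top 0.37 sat 15 ztop 68 circ [ 468.4 -319.2   31.5   82.8   73. ] rect [ 469.4 -319.3   48.1   56.1   80.4]
trough top 0.17 sat 30 ztop 28 circ [ 470.2 -317.9  145.3   26.6  403. ] rect [ 469.2 -322.4  112.1  277.3   89.5]
trough side 0.89 sat 10 ztop 162 circ [ 373.7 -331.1   45.1  159.9  310. ] rect [ 373.9 -330.2   57.3   77.2    1.3]
trough side 0.48 sat 22 ztop 136 circ [768.5 216.1  14.7 136.7  50. ] rect [767.9 216.1  29.4  21.6  82.3]
bar [628.2 -78.7  59.6  15.5  63.9] 97
40.5 [ 374.3 -324.5  132.7] [-1.799e+02 -1.000e-01  9.000e+01] [ 1.  -0.4 -1. ]
top [ 468.2 -307.4  281.6  147.1    0. ] [ 327.37091768 -380.9288123 ] [ 608.94710961 -233.84305946]
side [ 466.6 -324.2  283.3  114.1    0.5] [ 325.13353884 -382.39758027] [ 608.3757882  -266.89023329]
```

View pics/side9.png

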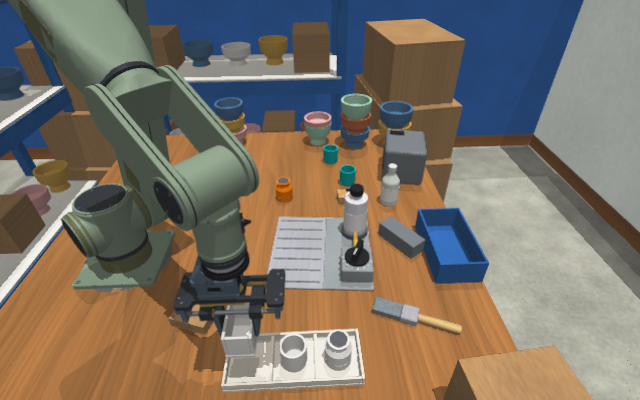

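Round (292,353) and vase (338,348) stand in the tray, and the held trough is over the near compartment at (238,335). Lowering it.

send_rows(targets=[[[0,0,0,0.004,0,-0.2,1],[0,0,0,0,0,-0.15,1],[0,0,0,0,0,-0.07,1],[0,0,0,0,0,-0.04,1],[0,0,0,0,0,-0.02,1],[0,0,0,0,0,0,1]]])

```text
time_s: 41.2
ee_pos: [376.2, -325.3, 37.7]
ee_rot: [180.0, 0.0, 90.0]
force: [-0.7, 0.2, -2.0]
gripper_width: 54.4
gripper_force: 25.0
```

send_rows(targets=[[[0,0,0,0,0,-0.012,1],[0,0,0,0,0,-0.006,1],[0,0,0,0,0,0,1]]])

```text
time_s: 41.5
ee_pos: [375.9, -325.6, 34.0]
ee_rot: [179.9, 0.0, 90.0]
force: [0.7, 0.2, -1.1]
gripper_width: 53.4
gripper_force: 25.0
```

send_rows(targets=[[[0,0,0,0,0,-0.006,1],[0,0,0,0,0,0,-0.5],[0,0,0,0,0,0,-0.5],[0,0,0,0,0,0,-0.5],[0,0,0,0,0,0.2,-0.5],[0,0,0,0,0,0.24,-0.5],[0,0,0,0,0,0.24,-0.5],[0,0,0,0,0.24,0.05,-0.5],[0,0,0,0,0.24,0.05,-0.5],[0,0,0,0,0.24,0.05,-0.5],[0,0,0,0,0.2,0,-0.5],[0,0,0,0,0,0,-0.5]]])

```text
time_s: 42.7
ee_pos: [374.8, -137.6, 198.6]
ee_rot: [180.0, -0.1, 90.3]
force: [0.1, -0.7, 0.1]
gripper_width: 68.3
gripper_force: 0.0
```

```bash
python3 look.py 10 trough round vase
python3 - <<'E'
import cv2
a=cv2.imread('pics/side10.png')[180:400,180:460]; cv2.imwrite('pics/sc10.png',cv2.resize(a,None,fx=2.5,fy=2.5,interpolation=cv2.INTER_CUBIC))
E
```

```text
trough top 0.49 sat 16 ztop 70 circ [ 372.5 -280.8   87.4   79.9   78. ] rect [ 372.6 -280.1   53.9  173.3    4.2]
trough side 0.94 sat 8 ztop 66 circ [ 375.9 -324.3   48.4   64.   442. ] rect [ 374.8 -323.7   87.3   54.5   89.4]
round top 0.88 sat 191 ztop 60 circ [593.6 489.3  28.2  58.3  80. ] rect [594.  489.1  55.   50.2  85. ]
round top 0.76 sat 17 ztop 68 circ [ 469.3 -323.4   28.5   64.8   87. ] rect [ 469.3 -322.8   52.1   55.5   42.6]
round top 0.69 sat 182 ztop 61 circ [643.5 338.3  27.1  59.   68. ] rect [643.1 336.8  51.8  47.8  44.5]
round side 0.84 sat 208 ztop 56 circ [643.3 333.6  28.5  53.5  68. ] rect [643.5 333.6  48.3  56.1   1.3]
round side 0.8 sat 195 ztop 57 circ [595.5 485.7  30.7  54.1  69. ] rect [593.8 484.   57.2  49.4  87.2]
vase top 0.75 sat 12 ztop 82 circ [ 561.7 -321.7   22.3   78.5  129. ] rect [ 560.9 -320.7   43.5   37.8   21.4]
vase top 0.55 sat 137 ztop 76 circ [425.2 259.5  22.2  72.4 122. ] rect [424.4 259.6  41.2  42.4  55.2]
vase side 0.81 sat 11 ztop 77 circ [ 559.8 -323.6   22.5   76.   343. ] rect [ 559.6 -323.7   43.5   42.1   85. ]
bar [627.4 -78.2  59.6  15.1  62.5] 101
43.1 [ 375.6 -142.2  198.1] [-180.    -0.    89.9] [ 0.3 -1.5  0.3]
```

View pics/sc10.png

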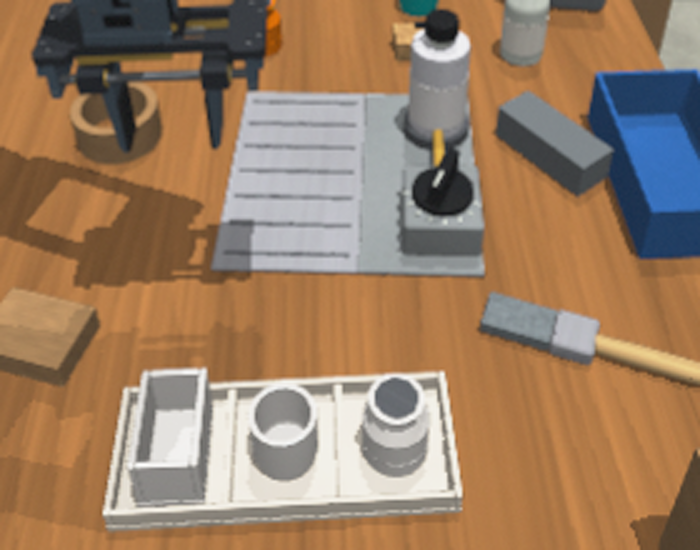

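The crop shows the trough (172,435), round (283,432) and vase (395,425) upright, one to a compartment. The dial bar is at about 1.2 rad, the cap is up, and nothing is being touched.

```bash
python3 -c "
from workcell import env
print(env.job_done())"
```

```text
the job is handed in; nothing more can be done
None
```

The job is done and handed in, though no verdict came back: the dial was set three clicks off its stop, the cap was pressed with all three planters on the plate and sprang back, and the trough, round pot and vase now stand upright in the tray, one to a compartment.

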